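Hang the red plate on the twin-peg fixture

ROBOT

A 6-joint arm with a two-finger parallel gripper is mounted at the origin on the work surface. World frame = base frame: x ahead of the robot, y to its left, z up, the work surface at z = 0. Lengths are in mm, angles in rad, forces in N, time in s.
With the tool pointing down it reaches from about 350 to 975 mm from the base axis. Payload 7.1 kg.
Tool frame: the origin (TCP) lies at the centre of the arm's flange, where the gripper is bolted on; the fingertips stand 182 mm ahead of it and the grasp point (between the pads) lies grasp_offset ahead of it (grasp_offset is the distance from the TCP to the grasp point, in mm); z points along the fingers, y is the line along which they close (so a half turn about z gives the same grasp; the last joint's range is limited). The gripper opens to 88 mm and grips with 3 to 60 N. Pads are 20 mm wide; open, the fingers measure 115 mm over their backs; the gripper's body (75 mm by 178 mm) begins 61 mm behind the grasp point.
Start: joints at [-1.161, 0.423, 1.63, -0, 1.089, -0.019], TCP at [259.878, -568.392, 404.675] pointing down, gripper open.
Joint ranges: [-3, 3], [-0.9, 2.11], [0.09, 2.58], [-1.31, 4.45], [0.11, 2.69], [-2.54, 2.54]. Speed limits (rad/s): [2.39, 2.39, 3.01, 3.14, 3.14, 3.14].

INTERFACE

Orientations are given as a rotation vector (axis times angle).
In Python, from workcell import state, snapshot, sign_off, grasp_offset gives the robot as it stands. The module is installed in compiled form; this text tells all that it offers.
- The arm moves only by the tool apply_moves, never from a script. Its argument "motion" is a list of rows, each a list of 5 numbers: the closure, from 0 (fully open) to 1 (shut), then the shift along the tool's x, y, z in mm, then the turn about the tool's z in rad. A call has 1 to 20 rows; each row is the pose to reach, as a shift and turn from the pose commanded when the call began, along the tool's axes at that moment; what a row does not reach only later rows make up. A row lasts 1/10 s, in which the tool goes at most 50 mm and 8.59 degrees, less where a joint would pass 70% of its speed; a pose out of reach is approached as far as the arm can. A call with a gripper value outside its range is refused whole. The fingers move at their own pace and stop on an object; the grip force is fixed at half the most. Time passes only in rows, so rows that repeat a pose let the fingers close. It gives the time, the measured TCP pose, the force, the opening and the grip force at its end, in the units of the state.
- state(): the state, without advancing time (a new reading comes with each control period).
- snapshot(name): name is "side" or "top"; returns a dict with "frame" (480x640x3 uint8, red, green, blue), "K" (3x3 intrinsics, pixels), "rvec" (rotation vector, rad) and "tvec" (3), from world to camera coordinates, as OpenCV has them. Camera axes: x right, y down, z forward; pixel columns grow to the right and rows downward; lengths in mm; the calibration is good to about 2 mm. A picture is of the moment at which its call begins. There is no depth.
- sign_off(): hands the job in; it is judged then, once.
The state is a dict: "time_s": time; "joint_pos": joint angles; "joint_velocities": joint speeds; "joint_torque": joint torques, N m; "position": TCP position; "tool_rot": TCP orientation; "force": force on the tool from outside, world axes, zero at the start; "wrist_torque": the same for the moment, N m; "opening": opening from 0.0 (shut) to 1.0 (fully open); "grip_force": force on a finger pad.
Only numpy, scipy, OpenCV 4.12 (cv2) and the standard library are available. Lean on these libraries where they do the work, as an engineer would, in place of code of your own. Each camera call takes 0.05 s, during which the arm holds its last target. There are 200 camera calls.

TASK

Push the keeper (the little swinging arm with the yellow handle) on the aluminium fixture well aside, take the red plate out of the rack and hang it by its two holes on the fixture's two pegs, and slide it fully home, flat against the panel. Then swing the keeper back so that it points straight down over the plate's top edge and holds it in. Leave the other two plates, the glue bottle and the multimeter where they are, and do not drop the plate.

Things in the scene. Friction and masses are not known exactly. Their poses are not given: they have to be found in the camera images.
- stand: Fixed aluminium fixture: upright panel 190 mm wide, 12 thick, 208 high (middle tab 46 wide, to 236), on a 12 mm high foot reaching 30 mm in front of the face. Origin: on the table below the middle of the front face. Own -x points straight out of the face (roughly away from the robot), y along the panel, z up. The panel is taller than the hung plate, so fingers cannot go behind a plate that is home.
- peg_a_tip (a point): Tip, on the axis, of the steel peg at the stand's y = +50 mm. Both pegs are level, stick 75 mm straight out of the face, 180 mm above the table, 10 mm diameter, the last 8 mm tapering to 5 mm. Axes as the stand's.
- peg_b_tip (a point): Tip of the equal peg at the stand's y = -50 mm.
- keeper (a joint): Keeper angle, rad. Black arm 53 mm long, 14 wide, turning parallel to the panel 12 to 20 mm in front of it about a hub (18 mm wide, 20 out) at the stand's y = 0, 225 mm above the table. 0: straight down; positive: swung towards the stand's +y. Range +-1.8; opens to either side; past about 1.3 the plate has room. Light friction (0.025 N m): stays where left. Starts within 0.5 of down, in the way.
- keeper_handle (a point): Middle of the keeper's yellow round handle: a rod of 12 mm diameter, parallel to the pegs, reaching from 16 to 72 mm in front of the panel face, 45 mm from the pivot. The point lies 45 mm in front of the face. It turns with the keeper; push it sideways or down with closed fingers.
- seat_a (a point): Where a hole's centre lies when the plate hangs home on the peg at the stand's +y: 4 mm in front of the face, 177 mm above the table (3 mm below the peg's axis, as the hole is wider than the peg). Axes as the stand's.
- seat_b (a point): The same at the peg at the stand's -y.
- red_plate_mid (a point): Centre of the loose red plate, about 150 g: 150 mm wide (its y), 8 thick (its x), 110 high (its z). Two 16 mm through holes, centres 20 mm below its top edge and 50 mm either side of the middle. Starts upright in a rack slot, bottom edge 10 mm above the table; can be pinched by the top edge. Either face may go to the panel.
- hole_a (a point): Centre (half-way through the thickness) of the red plate's hole at its own +y; axes as the plate's.
- hole_b (a point): Centre of the red plate's hole at its own -y.
- rack: Fixed black rack, foot 170 x 160 x 10 mm with three parallel slots 50 mm apart along its x (at x = -50, 0, +50 mm), plates standing across it (along its y). Posts either side of each slot reach 40 mm above the table; slots about 10.6 mm wide. Origin: on the table under its centre.
- black_plate_mid (a point): Centre of the black plate (same outer size as the red one, no holes), loose in another slot. Leave it.
- blue_plate_mid (a point): Centre of the blue plate (same size, no holes), loose in another slot. Leave it.
- glue_bottle: Upright blue glue bottle with a red cap, 36 mm diameter, 150 mm tall, loose, between fixture and rack. Origin at the centre of its underside.
- multimeter: Red multimeter lying face up on the table in front of the fixture, 75 x 135 mm (x, y), 37 mm high with its controls, loose. Origin at the centre of its underside.
There are look-alikes about, which are no part of the job. Of the things that look like the part that bears red_plate_mid, the smallest one is meant.

How it is judged:
By the outcome, as a careful person would: the job done as asked, in the order asked, and still so for the second after the job is handed in, with the robot touching nothing.
It also fails if it takes over 72 s, if anything falls off the work surface, if the arm or the gripper's body presses on something with over 40 N, if the wrist force passes 120 N, or if a joint passes its speed limit or range.

## Working session

There is one attempt and no reset: what is moved stays moved. The work goes in short steps, Python scripts to look and compute and a tool call to move; the robot and the scene stay as the last step left them, time stands still between calls to the robot, and variables do not carry over. Pictures are saved under pics/ and viewed, at most 10 in all, crops included, and the job is handed in when it is done.

Besides the shell and the picture viewer there is one more tool, called as a command line: name --pt "numbers of a row" for each row, then --argument value for the rest. apply_moves: Moves the arm, as the interface text tells. Its arguments: {"type":"object","properties":{"motion":{"type":"array","items":{"type":"array","items":{"type":"number"}}}},"required":["motion"]}

```bash
mkdir -p pics; python3 - <<'E'
from workcell import state, snapshot, grasp_offset
import cv2,pickle
for n in ("side","top"):
    s=snapshot(n); cv2.imwrite(f"pics/{n}0.png",s["frame"][:,:,::-1]); pickle.dump(s,open(n+"0.pkl","wb"))
    print(n,s["K"].tolist(),s["rvec"],s["tvec"])
print(grasp_offset,state())
E
```

```text
side [[556.6926386963488, 0.0, 316.3080410380334], [0.0, 556.6926386963488, 239.7340400684988], [0.0, 0.0, 1.0]] [ 0.66085863 -2.7453556   0.96204335] [ 508.8062519   361.08391099 1147.90467632]
top [[442.970145943593, 0.0, 309.0914025570917], [0.0, 442.970145943593, 240.89338741667098], [0.0, 0.0, 1.0]] [ 2.20973604 -2.14615497  0.15270121] [-110.45809055  625.17823825 1075.60627212]
163.3 {'time_s': 0.1, 'joint_pos': array([-1.16101046e+00,  4.23758193e-01,  1.63060775e+00, -6.01079597e-06,
        1.08861608e+00, -1.89754167e-02]), 'joint_velocities': array([-0.00204351, -0.00081788, -0.00239693,  0.00045672,  0.00075748,
       -0.00087137]), 'joint_torque': array([-7.05552156e-04, -5.45614493e+01, -2.74323928e+01,  6.44448982e-02,
        1.87878491e-02, -2.92098173e-05]), 'position': array([ 259.77560221, -568.17548836,  403.9854397 ]), 'tool_rot': array([-3.06834472e+00, -6.68064152e-01,  4.31763165e-04]), 'force': array([ 0.87654732, -0.24200224,  0.67034873]), 'wrist_torque': array([0.00173233, 0.04262121, 0.05082276]), 'grip_force': 0.0, 'opening': 0.9986525608288424}
```

View pics/side0.png

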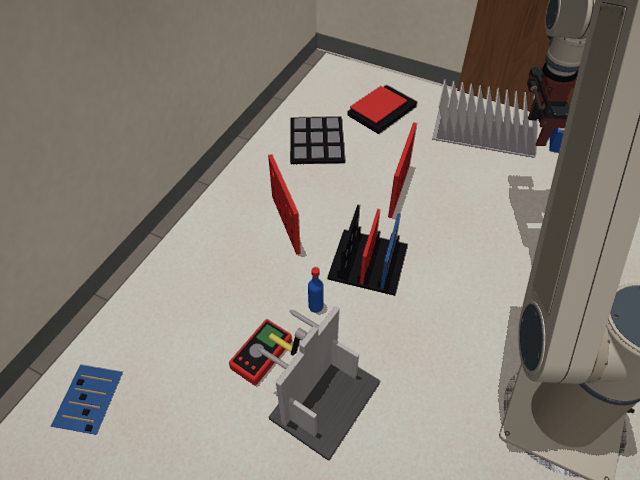

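View pics/top0.png

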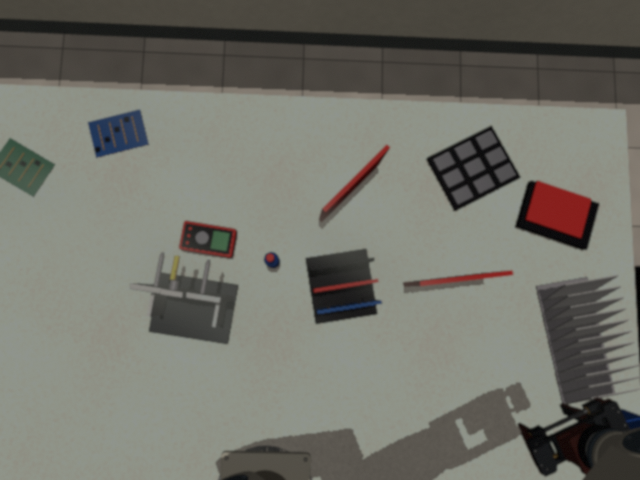

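The side view shows the fixture at (315,375), with its pegs and the yellow handle at (282,343), and the rack at (370,260). What could be taken for the red plate:
- the plate in the rack: side (370,245), top (346,286)
- large red board: side (283,205), top (355,185)
- another large red board: side (403,170), top (458,280)
- red book: side (380,105), top (560,212)

The plate in the rack is the smallest and matches the description. I'll check it in a close crop.

```bash
python3 - <<'E'
import cv2,pickle
s=pickle.load(open("side0.pkl","rb"))["frame"][:,:,::-1];t=pickle.load(open("top0.pkl","rb"))["frame"][:,:,::-1]
r=lambda a,k:cv2.resize(a,None,fx=k,fy=k,interpolation=cv2.INTER_CUBIC)
cv2.imwrite("pics/a.png",r(s[200:350,225:425],4))
cv2.imwrite("pics/b.png",r(t[240:350,125:385],3))
E
```

```text
(no output)
```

View pics/a.png

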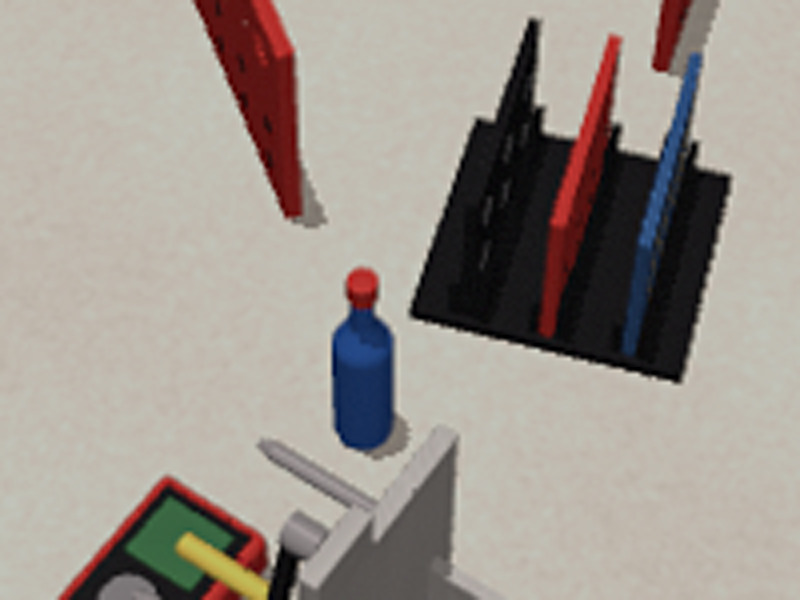

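View pics/b.png

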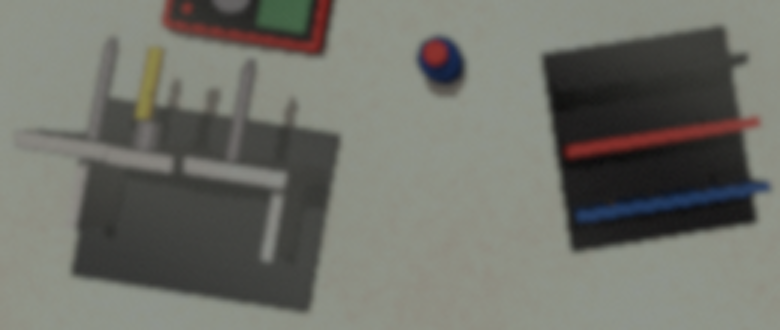

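The crop confirms it: the small red plate stands in the rack's middle slot, black plate ahead of it and blue nearer the robot. Top crop: peg tips (249,62) and (111,40), handle end (156,48), plate top edge from (567,152) to (760,122).

```bash
cat > h.py <<'E'
import numpy as np,cv2,pickle
from scipy.optimize import least_squares
C={n:pickle.load(open(n+"0.pkl","rb")) for n in("side","top")}
def proj(n,P):
    c=C[n]; return cv2.projectPoints(np.float64(P).reshape(-1,1,3),c["rvec"],c["tvec"],c["K"],None)[0].reshape(-1,2)
def place(p,P):
    c,s=np.cos(p[2]),np.sin(p[2]); P=np.float64(P)
    return np.c_[p[0]+c*P[:,0]-s*P[:,1],p[1]+s*P[:,0]+c*P[:,1],P[:,2]]
S=lambda a:(225+a[0]/4,200+a[1]/4)
T=lambda a:(125+a[0]/3,240+a[1]/3)
E
python3 - <<'E'
from h import *
def run(f,obs,p0):
    def res(p):
        m=f(p); return np.concatenate([(proj(n,place(p,[m[i]]))[0]-uv) for n,i,uv in obs])
    r=least_squares(res,p0,loss="soft_l1",f_scale=1.0); print(r.x.round(3)); print(res(r.x).reshape(-1,2).round(1).tolist()); return r.x
def stand(p):
    q=p[3]; return [(-75,50,180),(-75,-50,180),(0,-95,208),(0,95,208),(-72,45*np.sin(q),225-45*np.cos(q)),(12,95,208)]
obs=[("top",0,T((249,62))),("top",1,T((111,40))),("top",2,T((15,131))),("top",3,T((288,174))),("top",4,T((156,50))),
 ("side",0,S((262,443))),("side",4,S((185,543))),("side",3,S((445,428))),("side",5,S((458,437))),("side",1,(255,351))]
p=run(stand,obs,[600,200,3.1,-.3])
rack=lambda p:[(85,80,10),(85,-80,10),(-85,-80,10),(-85,80,10),(0,75+p[3],120),(0,-75+p[3],120)]
obs=[("top",i,T(a)) for i,a in enumerate([(543,54),(724,27),(755,222),(573,250),(567,151),(760,122)])]
obs+=[("side",i,S(a)) for i,a in zip([1,2,3,0,5,4],[(730,177),(682,380),(412,315),(476,120),(615,36),(555,222)])]
C0=proj("top",[[600,200,0],[600,0,0],[500,0,0]]);print(C0)
# rack side corners: decide by projecting
r=run(rack,obs[:6],[550,-50,0.1,0])
for n,P in zip("ABCDEF",proj("side",place(r,rack(r)))): print(n,((P-[225,200])*4).round())
b=least_squares(lambda x:np.r_[proj("top",[[x[0],x[1],150]])[0]-T((434,52)),proj("side",[[x[0],x[1],150]])[0]-S((362,275))],[600,50]);print("bottle",b.x,b.fun)
E
```

```text
[ 4.94833e+02  1.89614e+02  3.00400e+00 -3.52000e-01]
[[-0.5, 0.1], [-0.4, -0.3], [-1.3, 0.2], [-1.6, 1.0], [-0.2, 0.3], [-0.3, -0.1], [-0.4, -0.8], [-1.3, -1.3], [0.6, -0.5], [3.4, -2.8]]
[[194.57937129 249.84114569]
 [272.64095066 252.1804587 ]
 [271.20811738 291.20083271]]
[ 5.18452e+02 -1.78221e+02  1.77000e-01  6.60000e-02]
[[-0.6, -0.5], [0.5, -0.6], [1.0, 0.5], [-0.7, 0.8], [0.1, -0.0], [-0.1, -0.1]]
A [405. 303.]
B [474. 110.]
C [731. 169.]
D [679. 371.]
E [554. 220.]
F [614.  31.]
bottle [574.9914939   -2.05943358] [ 0.08047805  0.34045036 -0.32810668 -0.08662807]
```

```bash
cat >> h.py <<'E'
from scipy.spatial.transform import Rotation as Ro
ST=[494.8,189.6,3.004]; PL=[518.4,-178.2,0.177]; L=182.0
def plan(rows):
    """rows: (world xyz of fingertip, tool-x angle) -> tool shift & turn from the present pose"""
    from workcell import state
    s=state(); R=Ro.from_rotvec(s["tool_rot"]).as_matrix(); a0=np.arctan2(R[1,0],R[0,0])
    for p,a in rows:
        d=R.T@(np.array(p)+[0,0,L]-s["position"]); t=(a0-a+np.pi)%(2*np.pi)-np.pi
        print(d.round(1).tolist(),round(t,3))
def st(x,y,z): return place(ST,[(x,y,z)])[0]
AS=ST[2]-np.pi+np.pi/2
def tip():
    from workcell import state
    s=state(); p=s["position"]-[0,0,L]; q=place([0,0,-ST[2]],[p-[ST[0],ST[1],0]])[0]
    print("t",round(s["time_s"],2),"tip stand",q.round(1),"F",s["force"].round(1),"open",round(s["opening"],3),"grip",s["grip_force"])
E
python3 - <<'E'
from h import *
plan([(st(-45,12,275),AS),(st(-45,12,176),AS),(st(-45,-13,176),AS),(st(-45,-20,192),AS),(st(-45,-26,202),AS),(st(-45,-29,216),AS)])
E
```

```text
[560.3, -557.3, -52.2] -1.004
[560.3, -557.1, 46.8] -1.004
[573.7, -578.2, 46.8] -1.004
[577.5, -584.2, 30.8] -1.004
[580.7, -589.2, 20.8] -1.004
[582.3, -591.8, 6.8] -1.004
```

apply_moves --pt "1 0 0 -50 0" --pt "1 40 -40 -52 -0.15" --pt "1 75 -75 -52 -0.3" --pt "1 110 -110 -52 -0.45" --pt "1 145 -145 -52 -0.6" --pt "1 180 -180 -52 -0.75" --pt "1 215 -215 -52 -0.9" --pt "1 250 -250 -52 -1.004" --pt "1 285 -285 -52 -1.004" --pt "1 320 -320 -52 -1.004" --pt "1 355 -355 -52 -1.004" --pt "1 390 -390 -52 -1.004" --pt "1 425 -425 -52 -1.004" --pt "1 460 -460 -52 -1.004" --pt "1 495 -495 -52 -1.004" --pt "1 530 -528 -52 -1.004" --pt "1 560 -557 -52 -1.004" --pt "1 560 -557 -52 -1.004" --pt "1 560 -557 -52 -1.004" --pt "1 560 -557 -52 -1.004"

```text
time_s: 2.1
position: [537.1, 170.3, 456.3]
tool_rot: [-2.369, -2.062, 0.002]
force: [-0.6, -0.8, 0.1]
opening: 0.003
grip_force: 0.0
```

```bash
python3 - <<'E'
from h import *
tip()
plan([(st(-45,12,275),AS),(st(-45,12,176),AS),(st(-45,-13,176),AS),(st(-45,-20,192),AS),(st(-45,-26,202),AS),(st(-45,-29,216),AS)])
E
```

```text
t 2.1 tip stand [-44.6  13.3 274.3] F [-0.6 -0.8  0.1] open 0.003 grip 0.0
[1.3, 0.4, -0.7] -0.001
[1.4, 0.5, 98.3] -0.001
[26.4, 0.5, 98.2] -0.001
[33.4, 0.5, 82.2] -0.001
[39.4, 0.5, 72.2] -0.001
[42.4, 0.5, 58.2] -0.001
```

apply_moves --pt "1 1 0 45 0" --pt "1 1 0 85 0" --pt "1 1 0 98 0" --pt "1 1 0 98 0" --pt "1 8 0 98 0" --pt "1 15 0 98 0" --pt "1 21 0 98 0" --pt "1 26 0 98 0" --pt "1 30 0 90 0" --pt "1 33 0 82 0" --pt "1 36 0 77 0" --pt "1 39 0 72 0" --pt "1 40 0 66 0" --pt "1 41 0 60 0" --pt "1 41.5 0 54 0"

```text
time_s: 3.6
position: [543.2, 212.0, 403.0]
tool_rot: [-2.369, -2.063, 0.001]
force: [-0.4, -3.5, -1.2]
opening: 0.006
grip_force: 1.7
```

```bash
python3 - <<'E'
from h import *
from workcell import snapshot
tip()
a=snapshot("side")["frame"][:,:,::-1];b=snapshot("top")["frame"][:,:,::-1]
r=lambda a,k:cv2.resize(a,None,fx=k,fy=k,interpolation=cv2.INTER_CUBIC)
cv2.imwrite("pics/c.png",np.hstack([r(a[260:410,240:340],4),r(b[220:320,120:220],4)[:,:400].copy() if 0 else cv2.resize(b[220:345,130:213],(400,600),interpolation=cv2.INTER_CUBIC)]))
E
```

```text
t 3.6 tip stand [-44.9 -28.9 221. ] F [-0.4 -3.5 -1.2] open 0.006 grip 1.671689534559846
```

View pics/c.png

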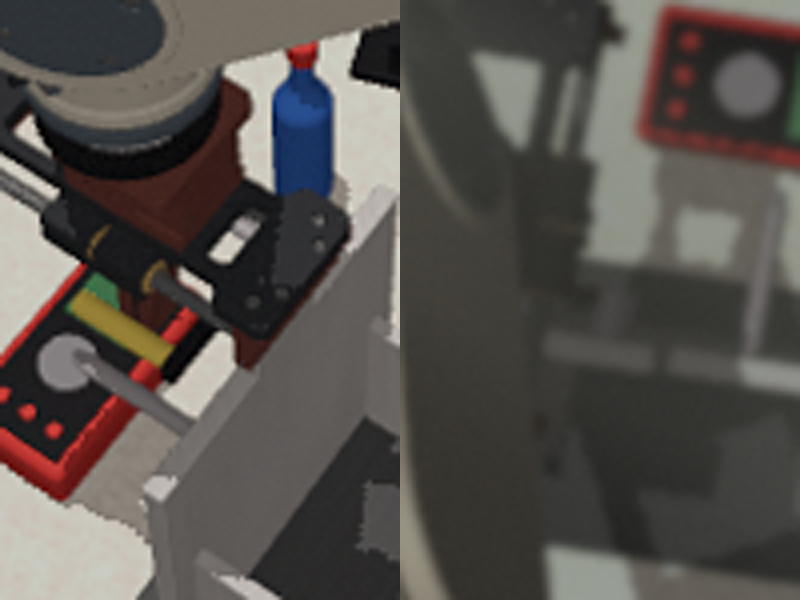

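```bash
python3 - <<'E'
from h import *
for q in (-1.1,-1.2,-1.3,-1.4,-1.5,-1.6,-1.7):
    P=proj("side",[st(-72,45*np.sin(q),225-45*np.cos(q))])[0]; print(q,((P-[240,260])*4).round(1))
plan([(st(-45,-10,300),AS)])
E
```

```text
-1.1 [ 87.8 315.2]
-1.2 [ 84.6 313.8]
-1.3 [ 81.9 311.6]
-1.4 [ 79.8 308.5]
-1.5 [ 78.2 304.6]
-1.6 [ 77.3 299.9]
-1.7 [ 76.9 294.4]
[-18.8, 0.1, -78.6] -0.0
```

```bash
python3 - <<'E'
from h import *
# refit plate with both views
f=lambda p:place(p,[(0,75,120),(0,-75,120)])
r=least_squares(lambda p:np.r_[(proj("top",f(p))-[T((567,151)),T((760,122))]).ravel(),(proj("side",f(p))-[S((555,222)),S((615,36))]).ravel()],PL)
print(r.x,r.fun.round(1))
plan([((r.x[0],r.x[1],z),PL[2]+np.pi/2) for z in (290,160,92)])
E
```

```text
[ 5.17583589e+02 -1.77445160e+02  1.74707130e-01] [-0.3  0.3 -0.4  0.3 -0.2 -0.1 -0.1 -1. ]
[-389.2, 28.2, -68.5] -0.315
[-389.2, 28.2, 61.5] -0.315
[-389.2, 28.2, 129.5] -0.315
```

apply_moves --pt "1 -6 0 0 0" --pt "1 -15 0 -35 0" --pt "1 -30 0 -70 0" --pt "1 -75 3 -70 -0.1" --pt "0.8 -120 8 -70 -0.2" --pt "0.62 -168 13 -70 -0.315" --pt "0.62 -216 18 -70 -0.315" --pt "0.62 -264 22 -70 -0.315" --pt "0.62 -310 26 -70 -0.315" --pt "0.62 -352 28 -70 -0.315" --pt "0.62 -389 28 -70 -0.315" --pt "0.62 -389 28 -30 -0.315" --pt "0.62 -389 28 15 -0.315" --pt "0.62 -389 28 55 -0.315" --pt "0.62 -389 28 62 -0.315" --pt "0.62 -389 28 62 -0.315"

```text
time_s: 5.3
position: [517.4, -177.1, 340.0]
tool_rot: [-2.015, -2.407, 0.001]
force: [-0.3, 0.5, 0.6]
opening: 0.379
grip_force: 0.0
```

```bash
python3 - <<'E'
from h import *
from workcell import snapshot
tip()
b=snapshot("top")["frame"][:,:,::-1];a=snapshot("side")["frame"][:,:,::-1]
r=lambda a,k:cv2.resize(a,None,fx=k,fy=k,interpolation=cv2.INTER_CUBIC)
cv2.imwrite("pics/d.png",np.hstack([r(a[180:330,310:410],4),r(b[220:370,290:390],4)]))
plan([((517.8,-177.8,z),PL[2]+np.pi/2) for z in (160,92)])
E
```

```text
t 5.3 tip stand [-72.7 360.1 158. ] F [-0.3  0.5  0.6] open 0.379 grip 0.0
[-0.4, -0.7, 0.4] 0.0
[-0.3, -0.8, 68.4] 0.0
```

View pics/d.png

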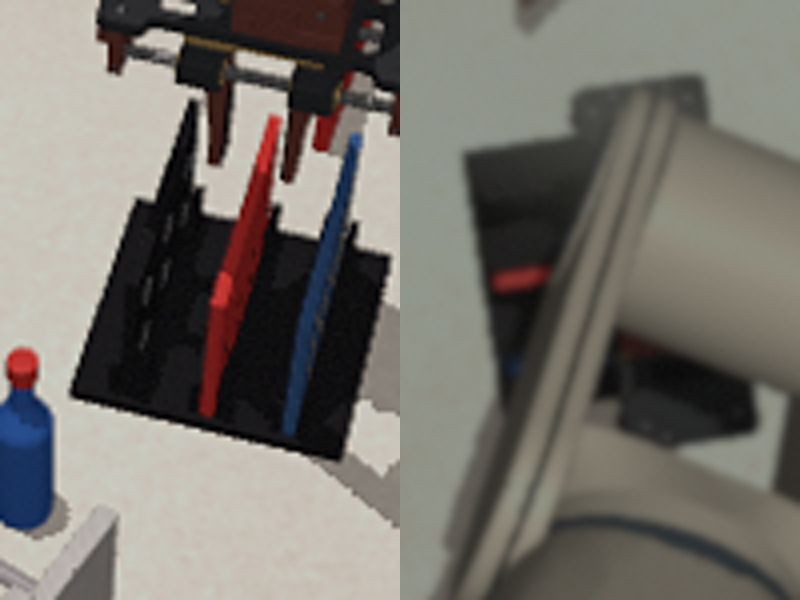

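The side crop shows the fingertips at (215,160) and (288,180), straddling the red plate's top edge and clear of the neighbours. I'll descend and grip.

apply_moves --pt "0.62 0 -0.5 30 0" --pt "0.62 0 -0.5 55 0" --pt "0.62 0 -0.5 68 0" --pt "0.62 0 -0.5 68 0" --pt "1 0 -0.5 68 0" --pt "1 0 -0.5 68 0" --pt "1 0 -0.5 68 0" --pt "1 0 -0.5 68 0" --pt "1 0 -0.5 68 0" --pt "1 0 -0.5 68 0"

```text
time_s: 6.4
position: [517.5, -177.3, 273.6]
tool_rot: [2.015, 2.408, 0.001]
force: [-0.7, 0.7, 6.8]
opening: 0.092
grip_force: 30.0
```

```bash
python3 - <<'E'
from h import *
plan([((517.5,-177.3,262),PL[2]+np.pi/2),(st(-112,0,262),AS),(st(-112,0,171),AS),(st(-90,0,171),AS)])
E
```

```text
[-0.2, 0.3, -170.4] -0.0
[330.3, 149.0, -170.4] 0.315
[330.4, 148.9, -79.4] 0.315
[337.2, 128.0, -79.5] 0.315
```

apply_moves --pt "1 0 0 -20 0" --pt "1 0 0 -50 0" --pt "1 0 0 -90 0" --pt "1 0 0 -130 0" --pt "1 0 0 -165 0" --pt "1 25 12 -170 0.02" --pt "1 60 27 -170 0.06" --pt "1 95 43 -170 0.1" --pt "1 130 59 -170 0.14" --pt "1 165 74 -170 0.18" --pt "1 200 90 -170 0.22" --pt "1 235 106 -170 0.26" --pt "1 270 122 -170 0.3" --pt "1 300 135 -170 0.315" --pt "1 320 144 -170 0.315" --pt "1 330 149 -160 0.315" --pt "1 330 149 -130 0.315" --pt "1 330 149 -100 0.315" --pt "1 330 149 -80 0.315" --pt "1 330 149 -79 0.315"

```text
time_s: 8.4
position: [604.1, 173.0, 347.7]
tool_rot: [-2.367, -2.061, 0.01]
force: [-1.1, 0.4, -1.1]
opening: 0.09
grip_force: 30.0
```

```bash
python3 - <<'E'
from h import *
from workcell import snapshot
tip()
b=snapshot("top")["frame"][:,:,::-1];a=snapshot("side")["frame"][:,:,::-1]
r=lambda a,k:cv2.resize(a,None,fx=k,fy=k,interpolation=cv2.INTER_CUBIC)
cv2.imwrite("pics/e.png",np.hstack([r(a[260:410,230:340],4)[:,:440],r(b[220:370,130:220],4)]))
E
```

```text
t 8.4 tip stand [-110.6    1.5  165.7] F [-1.1  0.4 -1.1] open 0.09 grip 29.98458801303059
```

View pics/e.png

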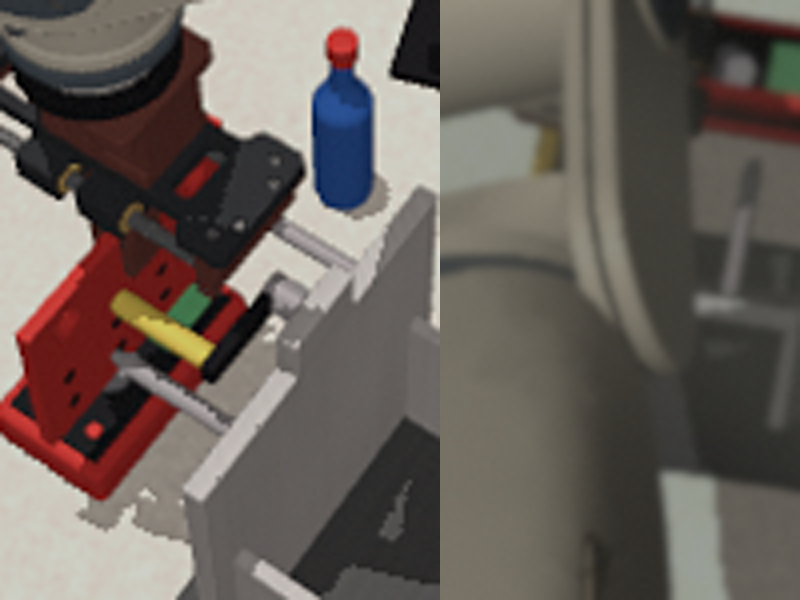

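The plate hangs in front of the pegs, with the fixture at right. The keeper is open, its handle end at (118,303). The holes aren't clear, so I'll predict where they should appear and zoom in.

```bash
python3 - <<'E'
from h import *
from workcell import snapshot,state
a=snapshot("side"); tip(); print(state()["tool_rot"],state()["joint_velocities"].round(3))
s=state(); R=Ro.from_rotvec(s["tool_rot"]).as_matrix(); 
g=lambda x,y,z: s["position"]+R@np.array([x,y,L-28.4+z])   # z down from the plate's top edge
# x tool = along plate
k=5;o=np.array([230,310]);im=cv2.resize(a["frame"][310:400,230:330,::-1],None,fx=k,fy=k,interpolation=cv2.INTER_CUBIC)
for P in [g(75,-4,0),g(75,-4,110),g(50,-4,20),g(-50,-4,20),g(-75,-4,0),st(-75,-50,180),st(-75,50,180),st(0,-50,180)]:
    u=(proj("side",[P])[0]-o+.5)*k; cv2.drawMarker(im,tuple(int(v) for v in u),(255,255,0),cv2.MARKER_CROSS,8,1); print(u.round())
cv2.imwrite("pics/f.png",im)
E
```

```text
t 8.55 tip stand [-112.2    0.6  170.2] F [-0.6 -0.1 -1.9] open 0.092 grip 29.984439904801548
[2.36960051e+00 2.06221562e+00 6.74204740e-04] [ 0.002 -0.016 -0.016 -0.001 -0.001  0.   ]
[ 29. 172.]
[ 61. 303.]
[ 77. 149.]
[238. -34.]
[ 273. -105.]
[145. 194.]
[304.   6.]
[305. 299.]
```

View pics/f.png

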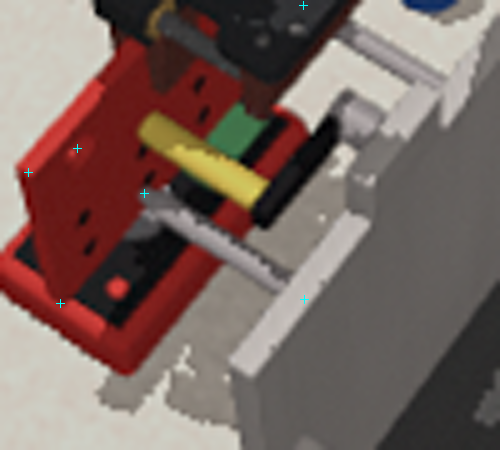

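Prediction and picture agree: hole seen at (80,150) against (77,149), peg tip at (148,195) against (145,194). I'll thread the plate slowly.

apply_moves --pt "1 0.5 -5 -0.5 0" --pt "1 0.5 -15 -0.5 0" --pt "1 0.5 -22 -0.5 0" --pt "1 0.5 -27 -0.5 0" --pt "1 0.5 -31 -0.5 0" --pt "1 0.5 -35 -0.5 0" --pt "1 0.5 -39 -0.5 0" --pt "1 0.5 -43 -0.5 0" --pt "1 0.5 -46 -0.5 0" --pt "1 0.5 -46 -0.5 0"

```text
time_s: 9.55
position: [559.8, 180.8, 352.1]
tool_rot: [-2.369, -2.063, 0.0]
force: [-0.3, 0.2, -1.6]
opening: 0.092
grip_force: 30.0
```

```bash
python3 - <<'E'
from h import *
from workcell import state
tip(); print(state()["wrist_torque"].round(2))
E
```

```text
t 9.55 tip stand [-65.6  -0.2 170.1] F [-0.3  0.2 -1.6] open 0.092 grip 29.98450067359954
[-0.02 -0.06  0.02]
```

apply_moves --pt "1 0 -4 0 0" --pt "1 0 -8 0 0" --pt "1 0 -12 0 0" --pt "1 0 -16 0 0" --pt "1 0 -20 0 0" --pt "1 0 -20 0 0"

```text
time_s: 10.15
position: [539.7, 183.6, 352.2]
tool_rot: [-2.369, -2.063, 0.0]
force: [0.1, 0.3, -1.8]
opening: 0.088
grip_force: 30.0
```

```bash
python3 - <<'E'
from h import *
from workcell import snapshot
tip()
a=snapshot("side")["frame"][:,:,::-1]
cv2.imwrite("pics/g.png",cv2.resize(a[290:410,230:350],None,fx=5,fy=5,interpolation=cv2.INTER_CUBIC))
E
```

```text
t 10.15 tip stand [-45.3  -0.2 170.2] F [ 0.1  0.3 -1.8] open 0.088 grip 29.984480780549347
```

View pics/g.png

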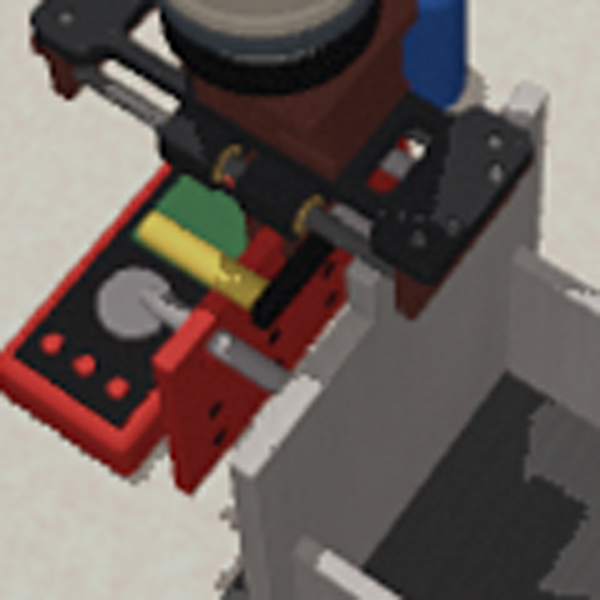

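The picture shows peg b passing through the plate's hole at (220,345), its tip at (150,300), with the keeper above the top edge. I'll lower the plate onto the pegs, release and back out.

apply_moves --pt "1 0 0 1.5 0" --pt "1 0 0 2.5 0" --pt "1 0 0 2.5 0" --pt "0.82 0 0 2.5 0" --pt "0.82 0 0 2.5 0" --pt "0.82 0 0 2.5 0" --pt "0.82 0 0 2.5 0" --pt "0.82 0 0 -10 0" --pt "0.82 0 0 -30 0" --pt "0.82 0 0 -60 0" --pt "0.82 0 0 -80 0" --pt "1 0 15 -80 0" --pt "1 0 26 -80 0" --pt "1 0 28 -80 0" --pt "1 0 28 -80 0"

```text
time_s: 11.7
position: [568.4, 179.4, 430.6]
tool_rot: [-2.369, -2.061, 0.004]
force: [0.3, 0.2, 0.1]
opening: 0.005
grip_force: 0.0
```

```bash
python3 - <<'E'
from h import *
tip()
plan([(st(-73,0,170),AS),(st(-36.5,0,170),AS)])
E
```

```text
t 11.7 tip stand [-74.3   0.  248.6] F [0.3 0.2 0.1] open 0.005 grip 0.0
[0.1, -1.1, 78.6] -0.001
[0.1, -37.6, 78.7] -0.001
```

apply_moves --pt "1 0 0 40 0" --pt "1 0 0 72 0" --pt "1 0 0 78 0" --pt "1 0 -4 78 0" --pt "1 0 -9 78 0" --pt "1 0 -14 78 0" --pt "1 0 -19 78 0" --pt "1 0 -24 78 0" --pt "1 0 -29 78 0" --pt "1 0 -33 78 0" --pt "1 0 -36 78 0" --pt "1 0 -36 78 0"

```text
time_s: 12.9
position: [531.9, 184.7, 354.2]
tool_rot: [-2.369, -2.063, 0.001]
force: [0.3, 0.1, -0.3]
opening: 0.007
grip_force: 0.1
```

```bash
python3 - <<'E'
from h import *
from workcell import snapshot
tip()
a=snapshot("side")["frame"][:,:,::-1]
cv2.imwrite("pics/i.png",cv2.resize(a[290:410,230:350],None,fx=5,fy=5,interpolation=cv2.INTER_CUBIC))
plan([(st(-52,22,205),AS),(st(-36,22,170),AS),(st(-21.5,22,170),AS)])
E
```

```text
t 12.9 tip stand [-37.4  -0.3 172.2] F [ 0.3  0.1 -0.3] open 0.007 grip 0.1394285349670099
[-22.3, 14.5, -33.0] -0.0
[-22.2, -1.5, 2.0] -0.0
[-22.3, -16.0, 2.0] -0.0
```

View pics/i.png

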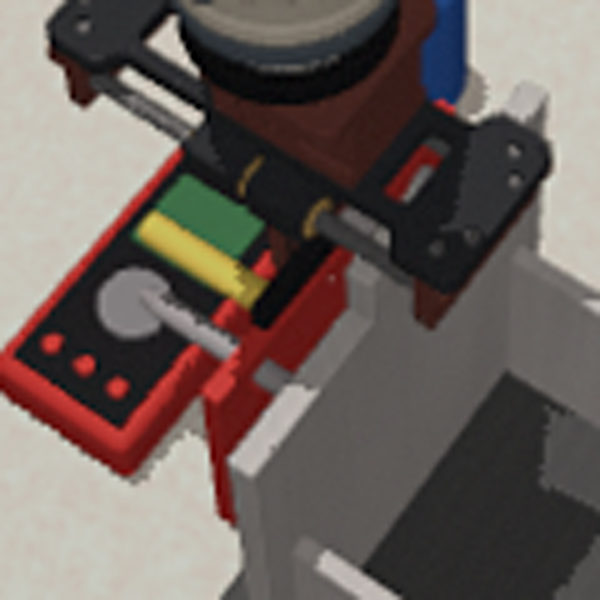

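The plate slid squarely, with peg b's tip at (155,295) and the hole at (270,370). I'll finish with pushes alternating from either side. My ten views are used, so I'll check the rest by force and pixel measurements.

apply_moves --pt "1 0 6 0 0" --pt "1 -12 8 2 0" --pt "1 -24 8 2 0" --pt "1 -24 4 2 0" --pt "1 -24 0 2 0" --pt "1 -24 -4 2 0" --pt "1 -24 -8 2 0" --pt "1 -24 -11 2 0" --pt "1 -24 -11 2 0"

```text
time_s: 13.85
position: [517.8, 162.7, 352.4]
tool_rot: [-2.369, -2.063, -0.0]
force: [-0.0, 0.6, 0.2]
opening: 0.002
grip_force: 0.2
```

```bash
python3 - <<'E'
from h import *
tip()
plan([(st(-92,24,172),AS),(st(-92,24,200),AS),(st(-92,-67,200),AS),(st(-92,-67,172),AS),(st(-24,-67,172),AS)])
E
```

```text
t 13.85 tip stand [-26.5  23.5 170.4] F [-0.   0.6  0.2] open 0.002 grip 0.21019765372329857
[-0.5, 65.5, -1.6] 0.0
[-0.5, 65.5, -29.6] 0.0
[90.5, 65.5, -29.6] 0.0
[90.5, 65.5, -1.6] 0.0
[90.5, -2.5, -1.6] 0.0
```

apply_moves --pt "1 0 30 0 0" --pt "1 0 66 0 0" --pt "1 0 66 -30 0" --pt "1 45 66 -30 0" --pt "1 90 66 -30 0" --pt "1 90 66 -2 0" --pt "1 90 66 -2 0" --pt "1 90 40 -2 0" --pt "1 90 22 -2 0" --pt "1 90 16 -2 0" --pt "1 90 10 -2 0" --pt "1 90 5 -2 0" --pt "1 90 1 -2 0" --pt "1 90 -2 -2 0" --pt "1 90 -2 -2 0"

```text
time_s: 15.35
position: [529.2, 251.9, 355.8]
tool_rot: [2.37, 2.062, 0.006]
force: [2.1, 4.4, 2.0]
opening: 0.003
grip_force: 2.5
```

```bash
python3 - <<'E'
from h import *
tip()
E
```

```text
t 15.35 tip stand [-25.5 -66.5 173.8] F [2.1 4.4 2. ] open 0.003 grip 2.454704164993018
```

apply_moves --pt "1 1 0 0 0" --pt "1 3 0 0 0" --pt "1 3 0 0 0" --pt "1 3 0 0 0"

```text
time_s: 15.75
position: [528.9, 254.5, 354.1]
tool_rot: [-2.369, -2.063, 0.001]
force: [1.7, -0.9, 0.5]
opening: 0.009
grip_force: 0.4
```

```bash
python3 - <<'E'
from h import *
from workcell import snapshot
tip()
a=snapshot("side")["frame"]; f=a.astype(int)
# yellow handle blob end
m=((f[...,0]>120)&(f[...,1]>110)&(f[...,2]<70)); m[:290]=0; m[410:]=0
v,u=np.nonzero(m); print("yellow",len(u),u.min(),u.max(),v.min(),v.max())
for q in (-1.2,-1.4,-1.5,-1.6,-1.7): print(q,[proj("side",[st(x,45*np.sin(q),225-45*np.cos(q))])[0].round(1).tolist() for x in(-72,-20)])
E
```

```text
t 15.75 tip stand [-24.9 -69.  172.1] F [ 1.7 -0.9  0.5] open 0.009 grip 0.39736085842832836
yellow 27 69 108 376 407
-1.2 [[261.1, 338.5], [283.6, 353.1]]
-1.4 [[259.9, 337.1], [282.6, 351.9]]
-1.5 [[259.6, 336.1], [282.3, 350.9]]
-1.6 [[259.3, 335.0], [282.1, 349.8]]
-1.7 [[259.2, 333.6], [282.1, 348.4]]
```

apply_moves --pt "1 0 -1.5 0 0" --pt "1 0 -3 0 0" --pt "1 0 -4 0 0" --pt "1 0 -4 0 0"

```text
time_s: 16.2
position: [524.8, 255.3, 354.1]
tool_rot: [-2.369, -2.063, 0.001]
force: [-0.1, -0.2, -0.3]
opening: 0.003
grip_force: 0.0
```

```bash
python3 - <<'E'
from h import *
tip()
E
```

```text
t 16.2 tip stand [-20.7 -69.2 172.1] F [-0.1 -0.2 -0.3] open 0.003 grip 0.04504198241647828
```

apply_moves --pt "1 0 -1.5 0 0" --pt "1 0 -3 0 0" --pt "1 0 -3 0 0"

```text
time_s: 16.5
position: [522.4, 255.6, 354.2]
tool_rot: [2.368, 2.063, 0.002]
force: [4.4, -1.8, -2.5]
opening: 0.008
grip_force: 2.3
```

```bash
python3 - <<'E'
from h import *
tip()
plan([(st(-92,-69,172),AS),(st(-92,-69,200),AS),(st(-92,24,200),AS),(st(-92,24,170),AS),(st(-19,24,170),AS)])
E
```

```text
t 16.5 tip stand [-18.3 -69.1 172.2] F [ 4.4 -1.8 -2.5] open 0.008 grip 2.276772471050208
[-0.1, 73.7, 0.3] -0.0
[-0.1, 73.7, -27.7] -0.0
[-93.1, 73.7, -27.7] -0.0
[-93.1, 73.7, 2.3] -0.0
[-93.1, 0.7, 2.2] -0.0
```

apply_moves --pt "1 0 30 0 0" --pt "1 0 74 0 0" --pt "1 0 74 -28 0" --pt "1 -45 74 -28 0" --pt "1 -93 74 -28 0" --pt "1 -93 74 0 0" --pt "1 -93 74 1 0" --pt "1 -93 40 1 0" --pt "1 -93 20 1 0" --pt "1 -93 12 1 0" --pt "1 -93 7 1 0" --pt "1 -93 4 1 0" --pt "1 -93 2 1 0" --pt "1 -93 1 1 0" --pt "1 -93 1 1 0"

```text
time_s: 18.0
position: [510.8, 163.5, 353.4]
tool_rot: [2.369, 2.062, 0.002]
force: [0.3, 0.9, 0.2]
opening: 0.004
grip_force: 0.6
```

```bash
python3 - <<'E'
from h import *
tip()
E
```

```text
t 18.0 tip stand [-19.4  23.6 171.4] F [0.3 0.9 0.2] open 0.004 grip 0.614590915502049
```

apply_moves --pt "1 0 -1 0 0" --pt "1 0 -2 0 0" --pt "1 0 -2.5 0 0" --pt "1 0 -2.5 0 0"

```text
time_s: 18.4
position: [509.8, 163.6, 353.5]
tool_rot: [2.366, 2.061, 0.008]
force: [10.9, -2.1, -6.7]
opening: 0.008
grip_force: 5.6
```

```bash
python3 - <<'E'
from h import *
tip()
E
```

```text
t 18.4 tip stand [-18.5  23.7 171.5] F [10.9 -2.1 -6.7] open 0.008 grip 5.602437414927408
```

apply_moves --pt "1 0 30 0 0" --pt "1 0 74 0 0" --pt "1 0 74 -28 0" --pt "1 45 74 -28 0" --pt "1 93 74 -28 0" --pt "1 93 74 -1 0" --pt "1 93 74 -1 0" --pt "1 93 40 -1 0" --pt "1 93 14 -1 0" --pt "1 93 6 -1 0" --pt "1 93 2 -1 0" --pt "1 93 0 -1 0" --pt "1 93 -1.5 -1 0" --pt "1 93 -2.5 -1 0" --pt "1 93 -2.5 -1 0"

```text
time_s: 19.9
position: [521.3, 255.2, 355.0]
tool_rot: [2.365, 2.059, 0.009]
force: [12.1, -6.1, -5.0]
opening: 0.002
grip_force: 6.3
```

```bash
python3 - <<'E'
from h import *
tip()
E
```

```text
t 19.9 tip stand [-17.3 -68.6 173. ] F [12.1 -6.1 -5. ] open 0.002 grip 6.271625398658216
```

Both sides now stop hard at about 12 N, so the plate is home. Next I'll press the keeper down from above.

```bash
python3 - <<'E'
from h import *
tip()
plan([(st(-92,-69,173),AS),(st(-92,-69,245),AS),(st(-48,-43,245),AS),(st(-48,-43,226),AS),(st(-48,-42,215),AS),(st(-48,-38,207),AS),(st(-48,-32,200),AS),(st(-48,-26,194),AS),(st(-48,-21,190),AS),(st(-48,-21,250),AS)])
E
```

```text
t 19.9 tip stand [-17.3 -68.6 173. ] F [12.1 -6.1 -5. ] open 0.002 grip 6.271625398658216
[0.4, 74.7, 0.6] -0.0
[0.4, 75.3, -71.4] -0.0
[-25.6, 31.3, -71.8] -0.0
[-25.6, 31.1, -52.8] -0.0
[-26.6, 31.1, -41.8] -0.0
[-30.6, 31.0, -33.8] -0.0
[-36.6, 31.0, -26.8] -0.0
[-42.6, 30.9, -20.8] -0.0
[-47.6, 30.9, -16.8] -0.0
[-47.6, 31.3, -76.8] -0.0
```

apply_moves --pt "1 0 30 0 0" --pt "1 0 75 0 0" --pt "1 0 100 -40 0" --pt "1 0 130 -80 0" --pt "1 0 170 -90 0" --pt "1 0 190 -90 0" --pt "1 0 190 -90 0"

```text
time_s: 20.6
position: [709.0, 228.6, 444.6]
tool_rot: [2.371, 2.059, 0.003]
force: [-0.4, 0.2, -0.6]
opening: 0.004
grip_force: 0.0
```

```bash
python3 - <<'E'
from h import *
from workcell import snapshot
a=snapshot("side")["frame"];pickle.dump(a,open("s5.pkl","wb")); f=a.astype(int); tip()
m=((f[...,0]>110)&(f[...,1]>90)&(f[...,2]<80)); m[:290]=0; m[400:]=0; m[:,:240]=0; m[:,320:]=0
v,u=np.nonzero(m)
if len(u): i=u.argmin(); print("yellow",len(u),"left end",u.min(),v[u<=u.min()+1].mean(),"centroid",u.mean(),v.mean())
for q in (-1.2,-1.4,-1.5,-1.6,-1.7,-1.8): print(q,[proj("side",[st(x,45*np.sin(q),225-45*np.cos(q))])[0].round(1).tolist() for x in(-72,-45,-20)])
# red in the plate area: along stand-normal scan lines at plate's -y top corner
for x in (-14,-11,-8,-6,-4,-2,0,3):
    print(x,[(n,f[int(round(P[1])),int(round(P[0]))].tolist()) for y,n in((-70,'y-70'),(-30,'y-30'),(30,'y30'),(65,'y65')) for P in [proj("side",[st(x,y,197)])[0]]])
plan([(st(-48,-43,245),AS),(st(-48,-43,228),AS),(st(-48,-42,215),AS),(st(-48,-38,207),AS),(st(-48,-32,200),AS),(st(-48,-26,194),AS),(st(-48,-20,190),AS),(st(-48,-20,250),AS)])
E
```

```text
t 20.65 tip stand [-205.2  -68.2  261.7] F [-0.2 -0.6 -0.7] open 0.007 grip 0.0
yellow 114 left end 258 335.7142857142857 centroid 271.50877192982455 342.70175438596493
-1.2 [[261.1, 338.5], [272.7, 346.0], [283.6, 353.1]]
-1.4 [[259.9, 337.1], [271.6, 344.7], [282.6, 351.9]]
-1.5 [[259.6, 336.1], [271.3, 343.7], [282.3, 350.9]]
-1.6 [[259.3, 335.0], [271.1, 342.6], [282.1, 349.8]]
-1.7 [[259.2, 333.6], [271.0, 341.2], [282.1, 348.4]]
-1.8 [[259.3, 332.1], [271.1, 339.7], [282.3, 346.9]]
-14 [('y-70', [207, 208, 198]), ('y-30', [208, 204, 193]), ('y30', [207, 200, 190]), ('y65', [210, 206, 195])]
-11 [('y-70', [207, 208, 198]), ('y-30', [208, 204, 193]), ('y30', [114, 109, 106]), ('y65', [207, 201, 190])]
-8 [('y-70', [202, 135, 125]), ('y-30', [134, 62, 56]), ('y30', [119, 114, 111]), ('y65', [124, 21, 19])]
-6 [('y-70', [197, 52, 48]), ('y-30', [124, 21, 18]), ('y30', [120, 115, 111]), ('y65', [124, 21, 19])]
-4 [('y-70', [173, 93, 91]), ('y-30', [112, 67, 64]), ('y30', [122, 117, 114]), ('y65', [115, 87, 83])]
-2 [('y-70', [192, 191, 187]), ('y-30', [117, 114, 110]), ('y30', [101, 97, 94]), ('y65', [123, 119, 115])]
0 [('y-70', [191, 186, 183]), ('y-30', [119, 115, 112]), ('y30', [95, 91, 88]), ('y65', [124, 119, 116])]
3 [('y-70', [192, 185, 181]), ('y-30', [119, 114, 112]), ('y30', [97, 94, 91]), ('y65', [125, 119, 116])]
[-25.6, -157.1, 16.8] -0.002
[-25.6, -157.1, 33.8] -0.002
[-26.6, -157.1, 46.8] -0.002
[-30.6, -157.1, 54.8] -0.002
[-36.6, -157.1, 61.8] -0.002
[-42.6, -157.1, 67.8] -0.002
[-48.6, -157.1, 71.8] -0.002
[-48.6, -157.1, 11.8] -0.002
```

The pixels show the plate's front about 8 mm out at both ends, so it is home. The keeper is at about -1.55. Pressing it down now.

apply_moves --pt "1 -13 -50 10 0" --pt "1 -25 -100 10 0" --pt "1 -26 -145 10 0" --pt "1 -26 -157 10 0" --pt "1 -26 -157 16 0" --pt "1 -26 -157 26 0" --pt "1 -26 -157 36 0" --pt "1 -27 -157 46 0" --pt "1 -31 -157 54 0" --pt "1 -37 -157 61 0" --pt "1 -43 -157 67 0" --pt "1 -49 -157 71.5 0" --pt "1 -49 -157 71.5 0"

```text
time_s: 21.95
position: [543.9, 202.2, 372.2]
tool_rot: [-2.37, -2.062, 0.002]
force: [0.2, 0.0, 0.5]
opening: 0.006
grip_force: 0.0
```

```bash
python3 - <<'E'
from h import *
tip()
AY=AS-np.pi/2
plan([(st(-48,-20,250),AS),(st(-45,-9,250),AY),(st(-45,-9,175),AY),(st(-45,0,175),AY),(st(-45,0,250),AY)])
E
```

```text
t 21.95 tip stand [-46.9 -19.2 190.2] F [0.2 0.  0.5] open 0.006 grip 0.0
[0.7, 1.1, -59.8] -0.001
[-10.3, -1.9, -59.8] 1.57
[-10.2, -1.9, 15.2] 1.57
[-19.2, -1.9, 15.2] 1.57
[-19.3, -1.9, -59.8] 1.57
```

apply_moves --pt "1 0 0 -40 0" --pt "1 -5 0 -60 0.15" --pt "1 -10 40 -75 0.3" --pt "1 -10 80 -75 0.45" --pt "1 -10 80 -75 0.6" --pt "1 -10 80 -75 0.75" --pt "1 -10 80 -75 0.9" --pt "0.61 -10 80 -75 1.05" --pt "0.61 -10 80 -75 1.2" --pt "0.61 -10 80 -75 1.35" --pt "0.61 -10 80 -75 1.5" --pt "0.61 -10 80 -75 1.57" --pt "0.61 -10 80 -75 1.57"

```text
time_s: 23.25
position: [621.8, 182.3, 448.0]
tool_rot: [-3.134, 0.216, -0.0]
force: [-0.2, -0.0, -0.0]
opening: 0.39
grip_force: 0.0
```

```bash
cat >> h.py <<'E'
def keeper():
    from workcell import snapshot
    f=snapshot("side")["frame"].astype(int)
    m=((f[...,0]>110)&(f[...,1]>90)&(f[...,2]<80)); m[:290]=0; m[400:]=0; m[:,:240]=0; m[:,320:]=0
    v,u=np.nonzero(m); print("yellow",len(u),u.min(),v[u<=u.min()+1].mean().round(1),"cen",u.mean().round(1),v.mean().round(1))
    for q in np.arange(-.7,.31,.1): print(round(q,1),[proj("side",[st(x,45*np.sin(q),225-45*np.cos(q))])[0].round(1).tolist() for x in(-72,-45)])
E
python3 - <<'E'
from h import *
tip();keeper()
AY=AS-np.pi/2
plan([(st(-45,-9,250),AY),(st(-45,-9,175),AY),(st(-45,0,175),AY),(st(-45,0,250),AY)])
E
```

```text
t 23.25 tip stand [-126.8  -10.2  266. ] F [-0.2 -0.  -0. ] open 0.39 grip 0.0
yellow 136 269 336.7 cen 279.9 341.7
-0.7 [[266.2, 338.1], [277.6, 345.5]]
-0.6 [[267.5, 337.4], [278.9, 344.8]]
-0.5 [[268.8, 336.6], [280.2, 343.9]]
-0.4 [[270.2, 335.5], [281.5, 342.8]]
-0.3 [[271.6, 334.3], [282.9, 341.5]]
-0.2 [[273.1, 332.9], [284.4, 340.1]]
-0.1 [[274.5, 331.4], [285.8, 338.6]]
-0.0 [[276.0, 329.8], [287.2, 336.9]]
0.1 [[277.4, 328.0], [288.6, 335.1]]
0.2 [[278.8, 326.2], [290.0, 333.3]]
0.3 [[280.1, 324.3], [291.3, 331.3]]
[-81.9, 1.0, 15.9] 0.002
[-81.9, 1.0, 90.9] 0.002
[-81.9, 10.0, 90.9] 0.002
[-81.9, 10.0, 15.9] 0.002
```

apply_moves --pt "0.61 -45 -1 16 0" --pt "0.61 -82 -1 16 0" --pt "0.61 -82 -1 16 0" --pt "0.61 -82 -1 50 0" --pt "0.61 -82 -1 80 0" --pt "0.61 -82 -1 91 0" --pt "0.61 -82 -1 91 0" --pt "0.61 -82 3 91 0" --pt "0.61 -82 7 91 0" --pt "0.61 -82 10 91 0" --pt "1 -82 10 91 0" --pt "1 -82 10 91 0" --pt "1 -82 10 91 0" --pt "1 -82 10 91 0" --pt "1 -82 10 91 0"

```text
time_s: 24.8
position: [539.3, 183.7, 356.8]
tool_rot: [3.134, -0.215, 0.0]
force: [-0.7, 0.7, 1.9]
opening: 0.125
grip_force: 30.0
```

```bash
python3 - <<'E'
from h import *
tip()
E
```

```text
t 24.8 tip stand [-44.9  -0.3 174.8] F [-0.7  0.7  1.9] open 0.125 grip 29.9946328997612
```

apply_moves --pt "0.7 0 0 0 0" --pt "0.7 0 0 0 0" --pt "0.7 0 0 0 0" --pt "0.7 0 0 0 0" --pt "0.7 0 0 -20 0" --pt "0.7 0 0 -55 0" --pt "0.7 0 0 -95 0" --pt "0.7 40 0 -110 0" --pt "0.7 85 -40 -120 0" --pt "0.7 120 -80 -120 0" --pt "0.7 150 -115 -120 0" --pt "0.7 180 -150 -120 0" --pt "0.7 200 -190 -120 0" --pt "0.7 200 -235 -120 0" --pt "0.7 200 -235 -120 0"

```text
time_s: 26.3
position: [769.3, 394.7, 473.9]
tool_rot: [-3.134, 0.208, 0.003]
force: [-0.2, -0.3, 0.4]
opening: 0.299
grip_force: 0.0
```

```bash
python3 - <<'E'
from h import *
from workcell import snapshot
tip();keeper()
t=snapshot("top")["frame"].astype(int); m=(t[...,0]-t[...,2]>30)&(t[...,1]-t[...,2]>20); m[:,:140]=0;m[:,230:]=0;m[:240]=0;m[310:]=0
v,u=np.nonzero(m); print("top yellow",len(u), [(r,u[v==r].mean().round(1)) for r in np.unique(v)])
for q in(-.2,-.1,0,.1,.2): print(q,[proj("top",[st(x,45*np.sin(q),225-45*np.cos(q))])[0].round(1).tolist() for x in(-72,-45,-24)])
E
```

```text
t 26.3 tip stand [-243.8 -240.8  291.9] F [-0.2 -0.3  0.4] open 0.299 grip 0.0
yellow 72 275 330.8 cen 284.4 335.2
-0.7 [[266.2, 338.1], [277.6, 345.5]]
-0.6 [[267.5, 337.4], [278.9, 344.8]]
-0.5 [[268.8, 336.6], [280.2, 343.9]]
-0.4 [[270.2, 335.5], [281.5, 342.8]]
-0.3 [[271.6, 334.3], [282.9, 341.5]]
-0.2 [[273.1, 332.9], [284.4, 340.1]]
-0.1 [[274.5, 331.4], [285.8, 338.6]]
-0.0 [[276.0, 329.8], [287.2, 336.9]]
0.1 [[277.4, 328.0], [288.6, 335.1]]
0.2 [[278.8, 326.2], [290.0, 333.3]]
0.3 [[280.1, 324.3], [291.3, 331.3]]
top yellow 135 [(np.int64(257), np.float64(184.5)), (np.int64(258), np.float64(185.0)), (np.int64(259), np.float64(184.5)), (np.int64(260), np.float64(184.5)), (np.int64(261), np.float64(184.5)), (np.int64(262), np.float64(184.0)), (np.int64(263), np.float64(184.0)), (np.int64(264), np.float64(184.0)), (np.int64(265), np.float64(183.5)), (np.int64(266), np.float64(183.5)), (np.int64(267), np.float64(183.0)), (np.int64(268), np.float64(183.0)), (np.int64(269), np.float64(183.0)), (np.int64(270), np.float64(182.5)), (np.int64(271), np.float64(182.5)), (np.int64(272), np.float64(182.0)), (np.int64(273), np.float64(182.0)), (np.int64(274), np.float64(182.0)), (np.int64(275), np.float64(181.5)), (np.int64(276), np.float64(181.5)), (np.int64(277), np.float64(181.5)), (np.int64(278), np.float64(181.0)), (np.int64(279), np.float64(180.5)), (np.int64(280), np.float64(181.0)), (np.int64(281), np.float64(181.0))]
-0.2 [[180.1, 257.6], [177.6, 269.9], [175.7, 279.6]]
-0.1 [[182.2, 257.9], [179.7, 270.3], [177.8, 280.0]]
0 [[184.3, 258.3], [181.8, 270.6], [179.9, 280.3]]
0.1 [[186.3, 258.6], [183.9, 271.0], [182.0, 280.7]]
0.2 [[188.3, 258.9], [185.8, 271.3], [183.9, 281.0]]
```

```bash
python3 - <<'E'
from h import *
from workcell import snapshot,sign_off
f=snapshot("side")["frame"].astype(int); t=snapshot("top")["frame"].astype(int)
d=lambda n,a,b,c,e:(np.abs((f if n=="side" else t)[a:b,c:e]-C[n]["frame"][a:b,c:e]).max(2)>60).mean().round(3)
print("bottle",d("side",265,312,305,328),d("top",250,270,262,282),"meter",d("top",218,250,178,240),"rack side",d("side",200,295,325,410))
for x in (-14,-11,-8,-6,-4,-2):
    print(x,[f[int(round(P[1])),int(round(P[0]))].tolist() for y in(-70,-30,65) for P in [proj("side",[st(x,y,197)])[0]]])
E
```

```text
bottle 0.0 0.0 meter 0.0 rack side 0.512
-14 [[203, 204, 193], [203, 199, 188], [205, 202, 191]]
-11 [[205, 205, 194], [202, 198, 188], [203, 196, 186]]
-8 [[158, 124, 115], [128, 58, 53], [194, 47, 43]]
-6 [[117, 18, 16], [118, 19, 17], [194, 47, 43]]
-4 [[103, 50, 47], [108, 64, 62], [183, 149, 145]]
-2 [[116, 116, 113], [111, 109, 106], [188, 184, 179]]
```

```bash
python3 - <<'E'
from h import *
from workcell import snapshot
for n,(a,b,c,e) in {"side":(200,295,325,410),"top":(245,325,305,385)}.items():
    f=snapshot(n)["frame"].astype(int)
    for k,g in(("old",C[n]["frame"].astype(int)),("new",f)):
        w=g[a:b,c:e]; m=(w[...,2]-w[...,0]>40); v,u=np.nonzero(m)
        dk=(w.max(2)<45); y,x=np.nonzero(dk)
        print(n,k,"blue",len(u),(u.mean().round(1),v.mean().round(1),u.min(),u.max(),v.min(),v.max()) if len(u) else None,"dark",len(x),x.mean().round(1),y.mean().round(1),"mean",w.mean((0,1)).round())
E
```

```text
side old blue 245 (np.float64(64.4), np.float64(49.7), np.int64(56), np.int64(74), np.int64(13), np.int64(87)) dark 3057 41.0 60.6 mean [110. 101.  98.]
side new blue 30 (np.float64(57.3), np.float64(82.7), np.int64(56), np.int64(59), np.int64(76), np.int64(88)) dark 2386 34.3 63.4 mean [99. 95. 88.]
top old blue 216 (np.float64(41.2), np.float64(62.2), np.int64(13), np.int64(74), np.int64(56), np.int64(68)) dark 2226 31.8 47.1 mean [76. 75. 72.]
top new blue 228 (np.float64(41.5), np.float64(62.2), np.int64(12), np.int64(74), np.int64(56), np.int64(68)) dark 2443 31.9 47.0 mean [76. 78. 75.]
```

The side view of the rack is only hidden by the arm. From the top, the blue plate and the rack have not moved. Handing in.

```bash
python3 -c "
from workcell import sign_off
print(sign_off())"
```

```text
the job is handed in; nothing more can be done
None
```

The red plate hangs home on both pegs and the keeper points straight down over its top edge, with the other plates, bottle and multimeter left alone; I handed in at about 26 s, and the final checks were by force and pixel measurements because my ten picture views were used up.

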